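# Hang the carving template on the rail with its S-hook

### The job

Take the wooden-handled S-hook off the rail, feel its lower end through the small hole in the sliding hanger strip on top of the brass carving template, lift the template out of its rack with it and hang hook and template back on the same rail, hanging free and still. Work gently so the thin strip and the rail are not strained, touch the template with nothing but the hook, and leave the other tools and the spare template where they are.

Things in the scene. Friction and masses are not known exactly. Their poses are not given: they have to be found in the camera images.
- hook_grip (a point): Centre of the S-hook's upright wooden handle (24 mm along x, 14 mm along y, 44 mm tall): grasp it here from above. z is up the hook; the hook lies in its x-z plane, bent from 5 mm round steel bar, 60 g, 135 mm tall over all. It starts hanging over the rail within 50 mm of the rail's middle, its x along the rail's x
- hook_crown (a point): Underside of the crown of the upper mouth, 27 mm under the handle's centre: rests on top of the rail. Axes as the handle's. Relative to it (mm, bar centre line): crown level, x -8 to 8; upper tip comes down at x -14 to z -11.5; shank comes down at x 14 to z -33.5, then slants to x -14, z -63.5 and on down to z -74.5
- hook_tip (a point): Centre of the ball end of the lower tip, 5 mm thick; axes as the handle's. It lies at x 19.3, z -98.5 mm from the handle's centre and points along +x, 30 degrees upward. The tip's straight part runs 20 mm back and down to the hook's level bottom, which lies at z -10 and x -17.3 to -27.3 mm from here
- rail_mid (a point): Middle of the axis of the fixed level round steel rail, 10 mm thick, along its y between two posts 320 mm apart; x is square to it. The hook hangs with its shank on the +x side: it comes off by rising 18 mm (14 to 21) and then going along +x, and goes on the opposite way
- template_mid (a point): Centre of the brass template plate, 100 mm wide (y), 80 mm tall (z up), 4 mm thick (x), 180 to 320 g with its strip. Its -x face looks at the robot. It stands loosely (1 mm play front and back, 2 mm sideways) in the front slot of a fixed wooden rack, whose back wall reaches 20 mm above this point and whose front lip ends 12 mm below it
- rack_mid (a point): Centre of the front slot's floor in the wooden rack (130 mm square base) in which the template stands; x is square to the slot and points away from the robot side
- spare: Spare brass plate, 90 x 62 x 4 mm, without strip, standing in the rack's rear slot 70 mm behind the template: leave it
- chisel: Chisel lying under the rail, 200 mm long, 25 mm thick: leave it
- wax: Jar of wax, 66 mm wide, 55 mm tall: leave it
- offcut: Wood offcut 90 x 50 x 28 mm: leave it
- rule: Wooden rule lying flat, 200 x 30 x 5 mm: leave it
- rail: The whole rail with its two posts, origin between the posts' feet on the bench
- strip_mid (a point): Point fixed on the template, 51 mm above its centre, axes as the template's. Along this line slides a steel hanger strip, 60 mm wide (y), 3 mm thick, reaching 11 mm above and below, with one round hole 12 mm wide. The hole is at this height, anywhere up to 12 mm along y to either side: not reported. The strip slides only under more than about 4 N. 40 mm behind it are free
Things that resemble listed ones, but are neither listed nor needed, are in the scene too. Of the things that look like the part that bears hook_grip, the smallest one is meant.

How it is judged:
By the outcome, as a careful person would: the job done as asked, in the order asked, and still so for the second after the job is handed in, with the robot touching nothing.
It also fails if it takes over 72 s, if anything falls off the work surface, if the arm or the gripper's body presses on something with over 40 N, if the wrist force passes 120 N, or if a joint passes its speed limit or range.

### The arm

A 7-joint arm with a two-finger parallel gripper is mounted at the origin on the work surface. World frame = base frame: x ahead of the robot, y to its left, z up, the work surface at z = 0. Lengths are in mm, angles in rad, forces in N, time in s.
With the tool pointing down it reaches from about 400 to 875 mm from the base axis. Payload 19.3 kg.
Tool frame: the origin (TCP) lies at the very end of the fingers, on their centre line; the grasp point (between the pads) lies 19 mm behind it (grip_point_offset is the z of the grasp point in the tool frame, in mm); z points along the fingers, y is the line along which they close (so a half turn about z gives the same grasp; the last joint's range is limited). The gripper opens to 85 mm and grips with 20 to 120 N. Pads are 22 mm wide; open, the fingers measure 114 mm over their backs; the gripper's body (76 mm by 85 mm) begins 54 mm behind the grasp point. The pads swing forward as they close: fully open they stand 13 mm farther back than shut.
Start: joints at [-1.345, 0.521, -0.036, 1.599, 0.021, 1.021, -0.113], TCP at [182.21, 597.841, 231.291] pointing down, gripper open.
Joint ranges: [-2.91, 2.91], [-0.3, 2.13], [-1.5, 1.42], [0.17, 2.43], [-1.26, 4.41], [0.16, 1.93], [-2.52, 2.52]. Speed limits (rad/s): [1.89, 1.89, 2.39, 2.39, 3.01, 3.01, 3.01].

### API

Orientations are given as a 3x3 rotation matrix whose columns are the frame's x, y, z axes.
In Python, from workcell import movep, movel, goto_joints, open_gripper, clamp, wait, inverse_kinematics, read_state, camera, PlanningError, finish_job, grip_point_offset gives the robot as it stands. Calls block until the motion is done:
- movep(position, orientation): joint-space move of the TCP to a pose.
- movel(position, frame=None, max_speed=150, guard=None): straight line of the TCP; frame=None keeps the orientation; max_speed is the mean speed in mm/s. With guard (N) it stops when the force on the tool has changed by that much, and returns True; else False.
- goto_joints(angles): joint-space move.
- open_gripper() and clamp(): open the fingers fully, or close them until they stop; the grip force is fixed at half the most.
- wait(seconds).
- inverse_kinematics(position, orientation): joint angles nearest the present ones, or None.
- read_state(): the state.
- camera(name): name is "scene" or "top" or "wrist"; returns a dict with "image" (400x640x3 uint8, blue, green, red), "range_z" (400x640 float32, mm along the optical axis (not along the pixel's ray), 0 where there is no reading), "fx", "fy", "cx", "cy" (pixels), "dist_coeffs" ([k1, k2, p1, p2, k3] as OpenCV has them; the pictures are not rectified), "cam_to_world" (4x4, takes a point from camera to world coordinates). Camera axes: x right, y up, looking along -z (the intrinsics and any distortion apply to the point x, -y, -z); pixel columns grow to the right and rows downward; lengths in mm; the calibration is good to about 2 mm. A picture is of the moment at which its call begins.
A pose or a line that the arm cannot do raises PlanningError and nothing moves.
- finish_job(): hands the job in; it is judged then, once.
The state is a dict: "time": time; "qpos": joint angles; "qvel": joint speeds; "joint_efforts": joint torques, N m; "eef_pos": TCP position; "tool_rot": TCP orientation; "ft_force": force on the tool from outside, world axes, zero at the start; "torque": the same for the moment, N m; "finger_gap": finger opening in mm; "gripper_force": force on a finger pad.
Only numpy, scipy, OpenCV 4.12 (cv2) and the standard library are available. Lean on these libraries where they do the work, as an engineer would, in place of code of your own. Each camera call takes 0.05 s, during which the arm holds its last target. There are 200 camera calls.

## Working session

There is one attempt and no reset: what is moved stays moved. The work goes in short steps, each a Python script; the robot and the scene stay as the last script left them, time stands still between calls to the robot, and variables do not carry over. Pictures are saved under pics/ and viewed, at most 10 in all, crops included, and the job is handed in when it is done.

```bash
ls; mkdir -p pics
python3 - <<'E'
from workcell import *
import cv2,numpy as np
print(grip_point_offset, read_state()['time'])
for n in ("scene","top"):
    c=camera(n); np.savez(f"{n}0.npz",**c); cv2.imwrite(f"pics/{n}0.png",c["image"])
    print(n,c["fx"],c["cx"],c["cy"],c["dist_coeffs"],np.round(c["cam_to_world"],3))
E
```

```text
pics
-18.700000000000003 0.0
scene 455.4319217690957 326.4654767700251 196.19528126772744 [-0.00935198  0.          0.          0.          0.        ] [[ 6.180000e-01 -5.440000e-01  5.670000e-01  1.080865e+03]
 [ 7.860000e-01  4.170000e-01 -4.570000e-01 -5.735370e+02]
 [ 1.300000e-02  7.280000e-01  6.850000e-01  9.257770e+02]
 [ 0.000000e+00  0.000000e+00  0.000000e+00  1.000000e+00]]
top 369.7000983411581 328.61375388899046 198.61919226767952 [-0.00890006  0.          0.          0.          0.        ] [[ 2.70000e-02  9.92000e-01 -1.19000e-01  3.23411e+02]
 [-1.00000e+00  2.70000e-02 -6.00000e-03 -9.97330e+01]
 [-3.00000e-03  1.19000e-01  9.93000e-01  1.17751e+03]
 [ 0.00000e+00  0.00000e+00  0.00000e+00  1.00000e+00]]
```

View pics/scene0.png

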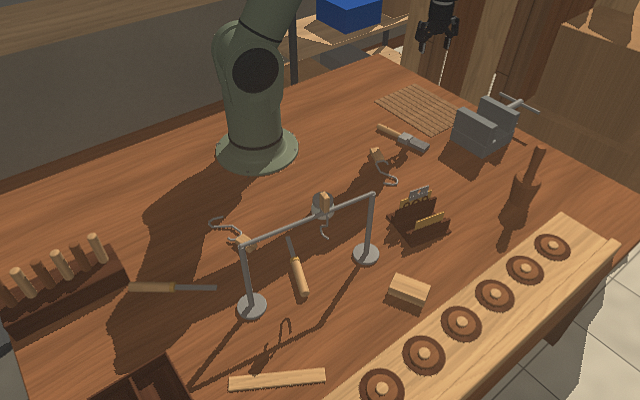

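View pics/top0.png

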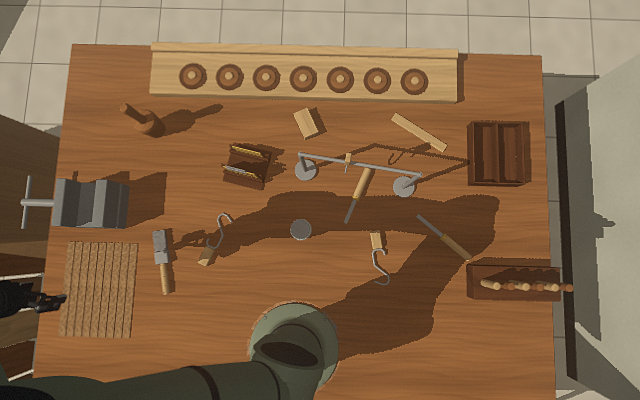

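The scene view shows the rail between posts at (245,247) and (373,195), with a hook on it at (323,205). The rack is at (418,215). In the top view the rail runs (301,155)–(421,173), the hanging hook is at (348,160) and the rack at (247,165).

There are three candidate hooks: the one on the rail (top 348,160), and two lying on the bench at (208,245) and (378,250). The one on the rail fits, because it hangs near the middle of the rail and has the smallest handle. I'll check that in an enlarged crop.

```bash
cat > h.py <<'E'
import cv2,numpy as np
def cast(c,uv):
    uv=np.float64(uv).reshape(-1,1,2)
    K=np.array([[c["fx"],0,c["cx"]],[0,c["fy"],c["cy"]],[0,0,1]])
    p=cv2.undistortPoints(uv,K,np.float64(c["dist_coeffs"])).reshape(-1,2)
    d=np.c_[p[:,0],-p[:,1],-np.ones(len(p))]
    T=np.array(c["cam_to_world"]); return T[:3,3], d@T[:3,:3].T
def on_z(c,uv,z):
    o,d=cast(c,uv); return o+d*((z-o[2])/d[:,2])[:,None]
def cloud(c):
    r=np.array(c["range_z"]); v,u=np.nonzero(r>0)
    o,d=cast(c,np.c_[u,v]); return o+d*r[v,u][:,None],u,v
def cross(c1,uv1,c2,uv2):
    o1,d1=cast(c1,uv1);o2,d2=cast(c2,uv2);d1=d1[0];d2=d2[0]
    s=np.linalg.lstsq(np.c_[d1,-d2],o2-o1,rcond=None)[0]
    a=o1+d1*s[0];b=o2+d2*s[1];return (a+b)/2,np.linalg.norm(a-b)
E
python3 - <<'E'
from h import *
s=np.load("scene0.npz");t=np.load("top0.npz")
for n,c,(u0,u1,v0,v1) in (("top",t,(290,430,140,200)),("scene",s,(230,390,180,280))):
    P,u,v=cloud(c); m=(u>u0)&(u<u1)&(v>v0)&(v<v1)&(P[:,2]>100)
    Q=P[m]; print(n,len(Q),np.percentile(Q,[0,5,50,95,100],axis=0).round(1).tolist())
def fit(c,box,lo,hi):
    P,u,v=cloud(c); m=(u>box[0])&(u<box[1])&(v>box[2])&(v<box[3])&(P[:,2]>lo)&(P[:,2]<hi); return P[m]
# rack
for n,c,b in (("top",t,(215,285,135,195)),("scene",s,(380,460,175,250))):
    Q=fit(c,b,8,400)
    print(n,len(Q),np.histogram(Q[:,2],bins=np.arange(0,200,10))[0], Q.min(0).round(),Q.max(0).round())
a=s["image"]
A=cv2.resize(a[175:255,285:365],(480,480),interpolation=cv2.INTER_CUBIC)
B=cv2.resize(a[175:255,380:460],(480,480),interpolation=cv2.INTER_CUBIC)
im=np.hstack([A,B]);cv2.imwrite("pics/crop1.png",cv2.resize(im,(800,400)))
E
```

```text
top 651 [[502.6, -335.9, 100.4], [506.3, -327.4, 138.6], [531.1, -153.1, 222.8], [554.1, -15.7, 271.5], [561.3, -8.5, 276.5]]
scene 1358 [[500.6, -339.6, 101.4], [511.2, -336.8, 127.6], [535.1, -148.1, 222.9], [560.0, -17.4, 266.7], [563.1, -8.0, 277.5]]
top 825 [ 81  93 263  91  49  77  79  11  42  12  27   0   0   0   0   0   0   0
   0] [491. 100.   8.] [634. 245. 109.]
scene 1940 [214 282 234 218 270 178 244  86  95  56  52  11   0   0   0   0   0   0
   0] [368.  97.   8.] [639. 273. 113.]
```

View pics/crop1.png

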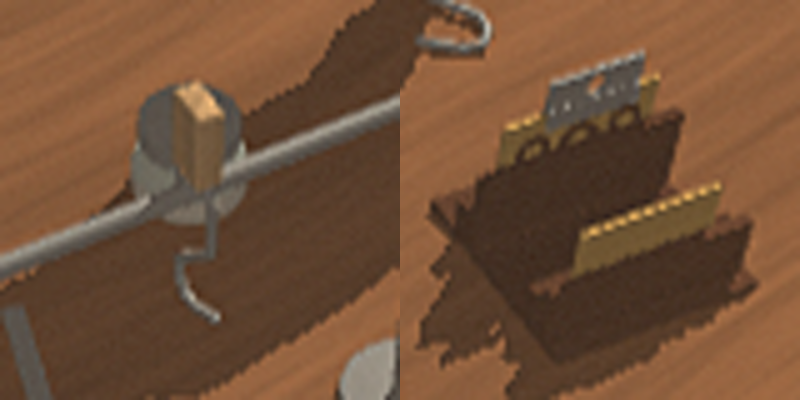

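The crop confirms it: the small-handled S-hook hangs on the rail at scene (323,205), with its shank and lower tip toward +x. The strip's hole shows at scene (419.4,191.4). Next I'll fit the rail, the handle and the template from the clouds.

Run:
```python
from h import *
s=np.load("scene0.npz");t=np.load("top0.npz")
for n,c in (("scene",s),("top",t)):
    P,u,v=cloud(c)
    m=(P[:,0]>490)&(P[:,0]<575)&(P[:,1]<0)&(P[:,1]>-345)
    R=P[m&(P[:,2]>205)&(P[:,2]<245)]
    # shift 5mm along ray to the axis
    d=R-np.array(c["cam_to_world"])[:3,3]; R=R+5*d/np.linalg.norm(d,axis=1)[:,None]
    R=R[(R[:,1]<-25)&(R[:,1]>-315)]
    for _ in range(4):
        vx=cv2.fitLine(R.astype(np.float32),cv2.DIST_HUBER,0,.01,.01).ravel();D,p=vx[:3],vx[3:]
        e=np.linalg.norm(np.cross(R-p,D),axis=1); R=R[e<6]
    D*=-np.sign(D[1])*-1
    print(n,"rail",len(R),p.round(1),D.round(4),"resid",e.mean().round(2))
    H=P[m&(P[:,2]>245)]; print(" hook above 245",len(H),H.min(0).round(1),H.max(0).round(1),np.median(H[H[:,2]>H[:,2].max()-6],0).round(1))
    for y in (-8,-336):
        B=P[m&(abs(P[:,1]-y)<25)&(P[:,2]>5)]; print(" post",y,B[:,2].max().round(1),np.median(B[B[:,2]<25],0).round(1))
    m=(P[:,0]>480)&(P[:,0]<650)&(P[:,1]>90)&(P[:,1]<250)&(P[:,2]>70)
    im=c["image"][v,u].astype(int); sat=im.max(1)-im.min(1)
    st=m&(sat<25)&(P[:,2]>85); S=P[st]; print(" strip",len(S),S.min(0).round(1),S.max(0).round(1),S.mean(0).round(1), u[st].min(),u[st].max(),v[st].min(),v[st].max())
    if len(S)>10:
        l=cv2.fitLine(S[:,:2].astype(np.float32),cv2.DIST_HUBER,0,.01,.01).ravel();print("  yaw(from y)",np.degrees(np.arctan2(-l[0],l[1])).round(2),l.round(3))
    h=on_z(s,[[419.4,191.4]],99);
print("hole guess",h)
```

```text
scene rail 553 [ 530.3 -177.6  221.1] [0.1457 0.9893 0.0018] resid 2.97
 hook above 245 146 [ 524.2 -150.3  245.1] [ 550.  -134.1  277.5] [ 539.  -143.1  275. ]
 post -8 228.3 [552.4 -19.6  11.5]
 post -336 228.1 [ 520.6 -329.3   10.8]
 strip 134 [526.1 155.   85.3] [543.6 215.7 112.6] [534.9 184.4  97.4] 409 428 186 199
  yaw(from y) -13.43 [2.32000e-01 9.73000e-01 5.34702e+02 1.84047e+02]
top rail 384 [ 533.6 -173.5  218.3] [ 0.1461  0.9893 -0.0019] resid 3.04
 hook above 245 63 [ 525.8 -147.6  247.2] [ 549.  -132.5  276.5] [ 537.8 -139.9  272.8]
 post -8 226.7 [543.9 -18.5   9.3]
 post -336 227.8 [ 516.9 -325.8    9.3]
 strip 56 [527.1 158.4  85.8] [543.8 215.4 109.3] [534.5 186.1  97.6] 225 245 165 172
  yaw(from y) -12.18 [2.11000e-01 9.78000e-01 5.34370e+02 1.85872e+02]
hole guess [[534.49874049 187.89442578  99.        ]]
```

```bash
cat >> h.py <<'E'
def R(yaw,s=1):  # hook frame yaw; tool y = s*hook y, z down
    x=np.array([np.cos(yaw),np.sin(yaw),0]);y=np.array([-np.sin(yaw),np.cos(yaw),0])
    return np.c_[-s*x,s*y,[0,0,-1]]
RAIL=np.radians(-8.4)
E
python3 - <<'E'
from h import *
from workcell import *
st=read_state();print(np.round(st["tool_rot"],2).tolist(),st["finger_gap"])
for s in (1,-1):
  for yaw,p in ((RAIL,(537,-142,350)),(RAIL,(620,-155,420)),(np.radians(-13),(500,195,420))):
    q=inverse_kinematics(p,R(yaw,s));print(s,p,None if q is None else np.round(q,2))
movel((182,590,380))
q=inverse_kinematics((537,-142,360),R(RAIL,-1))
E
```

```text
[[-0.96, 0.29, -0.0], [0.29, 0.96, -0.0], [-0.0, -0.0, -1.0]] 85.25595264269077
1 (537, -142, 350) [-0.42  0.39  0.8   1.65 -0.29  1.22  1.87]
1 (620, -155, 420) [-0.34  0.54  0.85  1.3  -0.4   1.47  1.9 ]
1 (500, 195, 420) [-0.64  0.23  0.2   1.56 -0.05  1.36  0.91]
-1 (537, -142, 350) [-0.53  0.45  1.    1.66 -0.4   1.25 -1.17]
-1 (620, -155, 420) [-0.37  0.56  0.93  1.31 -0.45  1.48 -1.2 ]
-1 (500, 195, 420) [-1.06  0.29  0.77  1.58 -0.2   1.36 -2.07]
```

Run:
```python
from h import *
from workcell import *
movep((537,-142,340),R(RAIL))
st=read_state();print(st["time"],np.round(st["eef_pos"],1),np.round(st["qpos"],2))
c=camera("wrist");np.savez("w1.npz",**c);cv2.imwrite("pics/w1.png",c["image"]);print(np.round(c["cam_to_world"],3),c["fx"])
P,u,v=cloud(c);m=(P[:,2]>255)&(P[:,2]<285)&(np.hypot(P[:,0]-537,P[:,1]+142)<30);H=P[m]
print("handle",m.sum(),H.min(0),H.max(0),np.percentile(H[:,2],[50,90])) if m.any() else print("none")
```

```text
4.1083 [ 537.3 -141.3  339.9] [-0.47  0.43  0.89  1.67 -0.35  1.21  1.93]
[[ 1.45000e-01 -9.48000e-01 -2.84000e-01  4.64350e+02]
 [ 9.89000e-01  1.39000e-01  4.20000e-02 -1.29693e+02]
 [-1.00000e-03 -2.87000e-01  9.58000e-01  4.81781e+02]
 [ 0.00000e+00  0.00000e+00  0.00000e+00  1.00000e+00]] 356.53826874655215
handle 908 [ 524.76635039 -148.46620187  255.07855435] [ 549.173794   -132.30667663  274.67894989] [272.43067681 273.52187621]
```

View pics/w1.png

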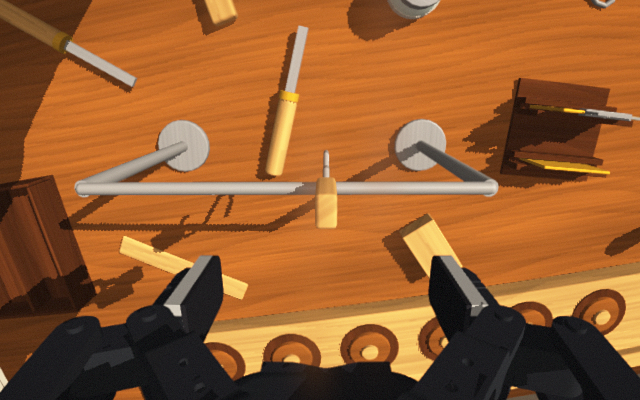

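The wrist view shows the rail horizontal in the image (row 187, columns 82–492), so the yaw matches. The handle is at (326,203), midway between the fingers. I'll centre on its top face and grasp it.

Run:
```python
from h import *
from workcell import *
c=np.load("w1.npz");P,u,v=cloud(c)
m=(P[:,2]>269)&(P[:,2]<285)&(np.hypot(P[:,0]-537,P[:,1]+142)<30);H=P[m]
r=cv2.minAreaRect(H[:,:2].astype(np.float32));print("rect",r,"z",np.median(H[:,2]))
e=on_z(c,[[82,187],[492,187],[287,187]],223);print("rail ends on z223",e.round(1).tolist(),np.linalg.norm(e[0]-e[1]))
e=e[2]
g=np.array([*r[0],np.median(H[:,2])-22+3]) # grip 3 mm above the centre
open_gripper(); movel((g[0],g[1],g[2]+40),R(RAIL),max_speed=120); movel((g[0],g[1],g[2]-18.7),max_speed=60,guard=8)
f0=np.array(read_state()["ft_force"]);clamp();st=read_state()
print(st["time"],np.round(st["eef_pos"],1),st["finger_gap"],st["gripper_force"],np.round(f0,1),np.round(st["ft_force"],1))
c=camera("wrist");np.savez("w2.npz",**c);cv2.imwrite("pics/w2.png",c["image"])
```

```text
rect ((537.0147705078125, -140.29969787597656), (13.680749893188477, 23.53294563293457), 81.1314697265625) z 272.6190635796069
rail ends on z223 [[507.3, -328.3, 223.0], [553.5, -14.3, 223.0], [530.9, -169.0, 223.0]] 317.431777179492
6.6833 [ 537.  -140.2  234.9] 13.210240132400779 60.619776248931885 [-0.  -0.1  0.1] [-0.1  1.3  1.3]
```

Grasped (13.2 mm gap on the 14 mm handle), so I'll keep this pose as the hang pose. Now I'll lift the hook off the rail, back it out along +x, rise, and take a close look in front of the rack.

```bash
cat >> h.py <<'E'
HANG=np.array([537.,-140.2,234.9]); RX=np.array([np.cos(RAIL),np.sin(RAIL),0]); Z=np.array([0,0,1.])
RACK=np.radians(-12.8); KX=np.array([np.cos(RACK),np.sin(RACK),0]); KY=np.array([-np.sin(RACK),np.cos(RACK),0])
E
python3 - <<'E'
from h import *
from workcell import *
movel(HANG+18*Z,max_speed=40); print(np.round(read_state()["ft_force"],1))
movel(HANG+18*Z+75*RX,max_speed=80)
movel(HANG+75*RX+180*Z,max_speed=200)
hole=np.array([534.5,186.5,99])
p=hole-75*KX-32*KY; p[2]=99+83+25
movep(p+170*Z,R(RACK)); movel(p,max_speed=150)
st=read_state();print(st["time"],np.round(st["eef_pos"],1),np.round(st["ft_force"],1),np.round(st["qpos"],2))
for n in ("wrist","scene","top"):
    c=camera(n);np.savez(n+"3.npz",**c);cv2.imwrite(f"pics/{n}3.png",c["image"])
    if n=="scene": b=cv2.resize(c["image"][150:250,380:460],(320,400),interpolation=cv2.INTER_CUBIC)
    if n=="wrist": a=cv2.resize(c["image"],(480,300))
im=np.zeros((400,800,3),np.uint8);im[:300,:480]=a;im[:,480:]=b;cv2.imwrite("pics/v3.png",im)
E
```

```text
[-0.3 -0.  -1.2]
12.025 [454.6 172.  207.6] [ 0.1 -0.4 -0.8] [-1.1   0.45  0.83  2.01 -0.44  0.86  1.32]
```

View pics/v3.png

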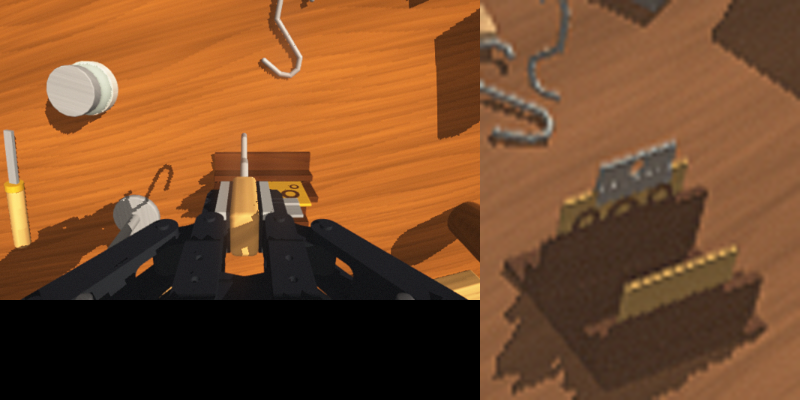

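The wrist view (left) shows the template partly hidden behind the right finger. In the scene crop the hook tip is at about scene (398.8,174.3) and the hole at about (418.5,190.3). I'll shift sideways so the wrist camera sees the hole clear of the fingers.

Run:
```python
from h import *
from workcell import *
p=np.array([534.5,186.5,207])-75*KX-80*KY
p[2]=207
movel(p,R(RACK),max_speed=150)
c=camera("wrist");np.savez("wrist4.npz",**c);print(read_state()["time"],np.round(c["cam_to_world"],3))
I=c["image"];cv2.imwrite("pics/w4.png",I)
a=cv2.resize(I[200:350,340:600],(780,450),interpolation=cv2.INTER_CUBIC);cv2.imwrite("pics/v4.png",a)
```

```text
12.6917 [[ 2.23000e-01 -9.34000e-01 -2.80000e-01  3.71827e+02]
 [ 9.75000e-01  2.13000e-01  6.40000e-02  1.42181e+02]
 [-0.00000e+00 -2.87000e-01  9.58000e-01  3.49102e+02]
 [ 0.00000e+00  0.00000e+00  0.00000e+00  1.00000e+00]]
```

View pics/v4.png

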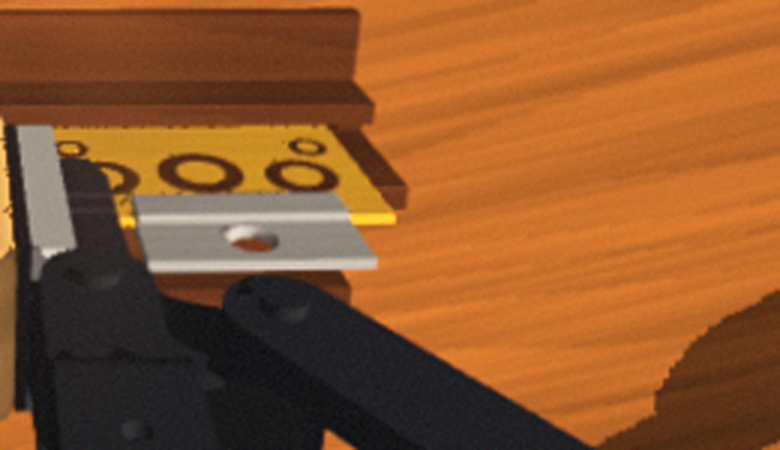

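The wrist crop shows the strip's top edge from about (390,290) to (466,289.4) in full pixels, with its round hole centred near (423.5,279.7). Next I'll triangulate that with the scene view, and check the tip against kinematics.

```bash
cat >> h.py <<'E'
def proj(c,X):
    T=np.linalg.inv(np.array(c["cam_to_world"]));p=T[:3,:3]@np.asarray(X,float)+T[:3,3];p=p*[1,-1,-1]
    K=np.array([[c["fx"],0,c["cx"]],[0,c["fy"],c["cy"]],[0,0,1]])
    return cv2.projectPoints(p.reshape(1,3),np.zeros(3),np.zeros(3),K,np.float64(c["dist_coeffs"]))[0].ravel()
E
python3 - <<'E'
from h import *
w=np.load("wrist4.npz");s=np.load("scene3.npz");t=np.load("top3.npz")
I=w["image"];hsv=cv2.cvtColor(I,cv2.COLOR_BGR2HSV)
grey=((hsv[...,1]<60)&(hsv[...,2]>90)).astype(np.uint8)*255
g=np.zeros_like(grey);g[260:295,382:470]=grey[260:295,382:470]
cn=max(cv2.findContours(g,cv2.RETR_EXTERNAL,cv2.CHAIN_APPROX_NONE)[0],key=cv2.contourArea)
print("strip box",cv2.boundingRect(cn))
h,hi=cv2.findContours(g,cv2.RETR_CCOMP,cv2.CHAIN_APPROX_NONE)
for k,x in zip(h,hi[0]):
    if x[3]>=0 and len(k)>8: print("wrist hole",cv2.fitEllipse(k),cv2.boundingRect(k))
S=s["image"][180:205,400:435];hs=cv2.cvtColor(S,cv2.COLOR_BGR2HSV)
print("sat rows");
for r in range(6,20): print(180+r,hs[r,6:32,1])
e=on_z(w,[[390,290],[466.3,289.4],[423.5,279.7]],110);print("edge on z110",e.round(1).tolist(),np.linalg.norm(e[1]-e[0]),np.degrees(np.arctan2(-(e[1]-e[0])[0],(e[1]-e[0])[1])))
for uv in ((418.5,190.3),(418.8,190.3),(419.2,190.8)):
    print("hole",uv,cross(w,[423.5,279.7],s,uv))
# tip check: TCP of pose3
tcp=np.array([454.6,172.0,207.6]);tip=tcp+19.3*KX+[0,0,-82.8]
print("tip pred",tip,"in scene px",proj(s,tip),"top px",proj(t,tip))
E
```

```text
strip box (384, 264, 81, 27)
wrist hole ((424.91552734375, 280.9788818359375), (6.364040851593018, 17.080909729003906), 90.25740051269531) (416, 278, 18, 7)
sat rows
186 [146 146 147 143 142 144 141 144 142 145 144 147 147 152 152 141 124  94
  97  69  21  20  18 143 145 144]
187 [143 146 143 143 143 146 146 144 148 152 150 156 154 124  90  99  72  16
  27  27  43  29  55 156 150 145]
188 [146 143 142 145 142 146 145 154 152 153 125 111 115  65  18  23  29  46
  44  50  52  40  83 158 153 143]
189 [144 143 143 147 154 152 153 123 109 106  69  47  16  38  70  34  47  47
  47  46  41  40 104 150 147 145]
190 [138 145 144 152 118 108 101  70  50  25  16  24  74 142 124  35  47  49
  45  47  38  39 143 151 148 148]
191 [143 143 147 147  70  47  21  25  40  46  41  64 135 157 122  42  46  50
  46  53  40  34 146 147 134 133]
192 [148 145 148 134   9  36  43  50  50  42  47  85 130 107  23  36  40  46
  35  48  44  29 134 140 135 142]
193 [145 144 149 135  20  45  47  47  49  49  44  71  81  25  44  40  36  47
  43  51  42  35 136 132 138 143]
194 [148 144 150 100  31  47  55  49  49  51  
[... 475 characters left out ...]
 141 136 138 130 129 135 133 135]
199 [145 133 142  71  39  36  49  57  61 111  91 148 144 139 140 135 127 134
 138 140 126 114 124 131 136 140]
edge on z110 [[527.3, 157.4, 110.0], [540.8, 215.5, 110.0], [524.4, 183.9, 110.0]] 59.57839669024956 -13.08280195084191
hole (418.5, 190.3) (array([530.97624847, 186.38703186, 100.75356467]), np.float64(2.0015334367649893))
hole (418.8, 190.3) (array([531.32155949, 186.72171386, 100.62482992]), np.float64(2.729099090309072))
hole (419.2, 190.8) (array([532.38418556, 187.15905747,  99.21153686]), np.float64(3.1737182029860014))
tip pred [473.42038254 167.724114   124.8       ] in scene px [399.13620214 175.30834326] top px [238.21201933 188.04975776]
```

Run:
```python
from h import *
w=np.load("wrist4.npz");s=np.load("scene3.npz")
X,e=cross(w,[424.9,281.0],s,[418.7,191.0]);print("hole",X,e)
E=on_z(w,[[390,290],[466.3,289.4]],X[2]+11);print(E.round(1).tolist(),np.linalg.norm(E[1]-E[0]))
m=E.mean(0);print("strip mid",m,"hole rel strip mid in rack x,y:",(X-m)@KX,(X-m)@KY)
P,u,v=cloud(w)
k=(u>385)&(u<465)&(v>266)&(v<289)&(w["image"].max(2)[v,u].astype(int)-w["image"].min(2)[v,u]<40)
Q=P[k];n=np.linalg.svd(Q-Q.mean(0))[2][2] if k.sum()<3000 else None
print("strip cloud",k.sum(),np.median(Q,0),np.percentile(Q[:,2],[2,98]),n, (np.median(Q,0)-X)@KX)
b=(abs((P-X)@KX)<12)&(abs((P-X)@KY)<70)&(P[:,2]>40)&(P[:,2]<95)&(w["image"][v,u][:,0]<90)&(w["image"][v,u][:,1]>130)
B=P[b];print("brass y range",np.percentile((B-X)@KY,[0,2,98,100]),"z",np.percentile(B[:,2],[1,99]),"x",np.median((B-X)@KX))
```

```text
hole [532.58311514 186.83200553  99.5561125 ] 0.36862734472892744
[[526.9, 157.4, 110.6], [540.4, 215.3, 110.6]] 59.43982670947375
strip mid [533.64697031 186.34239625 110.5561125 ] hole rel strip mid in rack x,y: -1.1458898837687903 0.24174666554006943
strip cloud 1553 [532.14436349 186.63849172  92.82568853] [ 79.66111744 107.78644875] [ 0.92171755 -0.24011984  0.30459681] -0.38497569369092677
brass y range [-46.58720539 -36.58743282  42.29066927  44.05214474] z [40.12324547 85.61638995] x -0.2362162340590792
```

The hole is at (532.6,186.8,99.6), where the rays miss by 0.4 mm. The strip measures 59.4 mm against 60 and the yaw is −13.1°. Next I'll move the tip in front of the hole on its 30° line and check it in the scene and top cameras.

```bash
cat >> h.py <<'E'
RACK=np.radians(-13.1); KX=np.array([np.cos(RACK),np.sin(RACK),0]); KY=np.array([-np.sin(RACK),np.cos(RACK),0])
HOLE=np.array([532.6,186.8,99.6]); U=np.cos(np.pi/6)*KX+.5*Z
def tcp_for_tip(tip): return np.asarray(tip)-19.3*KX+82.8*Z
E
python3 - <<'E'
from h import *
from workcell import *
movel(tcp_for_tip(HOLE-30*U),R(RACK),max_speed=100); wait(.3)
st=read_state();print(st["time"],np.round(st["eef_pos"],2),np.round(st["ft_force"],2),np.round(st["tool_rot"],3).tolist())
tip=np.array(st["eef_pos"])+19.3*KX-82.8*Z
out=[]
for n in ("scene","top"):
    c=camera(n);np.savez(n+"5.npz",**c);a=proj(c,tip);b=proj(c,HOLE);f=proj(c,tip-20*U);print(n,"tip",a.round(2),"hole",b.round(2),"bend",f.round(2))
    o=((a+b)/2-20).astype(int);k=c["image"][o[1]:o[1]+40,o[0]:o[0]+40];k=cv2.resize(k,(400,400),interpolation=cv2.INTER_NEAREST)
    for q in (a,b,f): cv2.circle(k,tuple(((q-o+.5)*10).astype(int)),3,(0,0,255),1)
    print("origin",o);out.append(k)
cv2.imwrite("pics/v5.png",np.hstack(out))
E
```

```text
14.075 [488.49 196.98 167.59] [-0.19 -0.28  0.61] [[-0.974, 0.227, 0.0], [0.227, 0.974, 0.0], [-0.0, 0.0, -1.0]]
scene tip [412.54 189.16] hole [418.63 191.02] bend [408.63 188.  ]
origin [395 170]
top tip [233.85 178.63] hole [235.02 169.42] bend [233.08 184.68]
origin [214 154]
```

View pics/v5.png

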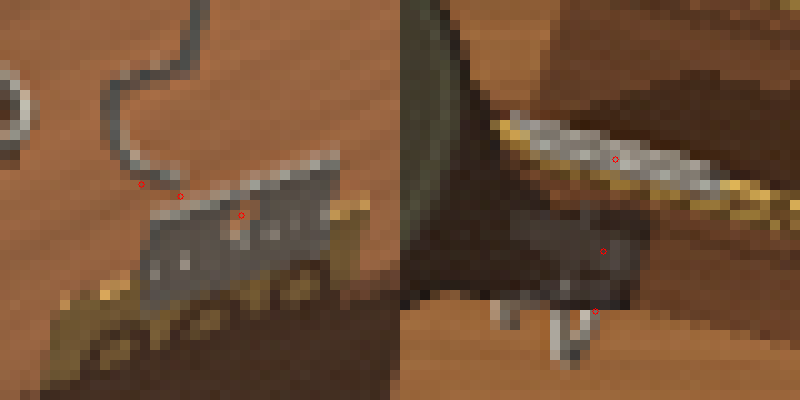

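Run:
```python
from h import *
c=np.load("scene5.npz");t=np.load("top5.npz")
T=np.array([488.49,196.98,167.59]);H=T+15.7*Z
o=np.array([395,170])
for n,(x,z) in dict(A=(14,-60.5),B=(-14,-90.5),C=(-14,-101.5),D=(-8,-108.5),E=(2,-108.5),tip=(19.3,-98.5)).items():
    print(n,((proj(c,H+x*KX+z*Z)-o+.5)*10).round(1))
I=c["image"].astype(float)[165:200,395:416];g=cv2.cvtColor(c["image"],cv2.COLOR_BGR2HSV)[165:192,400:418,1]
for r,row in enumerate(g): print(165+r,row)
b=proj(c,H)
for d in (KX,KY,Z): print("px/mm",(proj(c,H+d)-b).round(3))
```

```text
A [189.6  80.6]
B [118.9 102. ]
C [113.7 131.5]
D [122.  163.1]
E [141.3 185. ]
tip [180.4 196.6]
165 [147 141 141 141 144 145 146 143 151 138 150 152 146 135  34  92 154 146]
166 [144 139 142 144 147 148 142 146 149 146 147 145 147 151  19  22 155 147]
167 [141 146 142 146 147 142 144 142 144 143 146 144 144 151  77  14 136 148]
168 [146 145 146 144 147 149 141 144 145 151 145 144 149 148  94  19 100 151]
169 [144 145 143 143 142 145 143 144 144 145 144 145 149 149  62  19 146 149]
170 [143 144 146 141 146 144 144 151 147 144 144 145 150 150  51  44 152 147]
171 [143 145 144 144 145 147 144 148 147 144 147 143 146 147  10  77 156 149]
172 [147 146 144 144 144 146 145 145 145 142 143 148 152 129  13 100 152 149]
173 [147 142 144 144 145 143 146 148 146 145 144 148 154  94  13 143 150 145]
174 [144 144 145 144 145 143 146 145 146 149 146 147 153  52  18 140 145 148]
175 [142 143 145 144 144 147 150 151 150 148 135 139 146   7  45 154 147 145]
176 [141 143 149 142 149 150 149 130 142 135 106  85  51  10  85 153 148 145]
177 [145 143 145 148 148 144 129  78  86   8  51  50  99  87 128 1
[... 467 characters left out ...]
144 144 145]
184 [147 146 145 146 148 146  27  78 121 157 149 149 145 146 149 144 139 144]
185 [144 147 146 146 149 150 103  11  66 115 142 154 153 150 148 144 143 148]
186 [146 142 147 150 147 149 147  62  13  53 108 114 111 135 147 144 147 147]
187 [144 146 145 146 146 146 149 144  92  78  26  14  39 110 156 146 151 156]
188 [147 143 147 145 143 149 142 149 150 137 115  83  60 126 161 157 123 109]
189 [146 144 142 141 143 144 143 145 146 148 153 160 154 131 111 105  69  48]
190 [147 148 144 145 145 141 142 146 141 149 127 112 105  70  51  21  23  29]
191 [148 144 144 144 142 152 146 145 148 145  68  49  23  24  43  45  41  62]
px/mm [0.209 0.216]
px/mm [ 0.321 -0.097]
px/mm [ 0.055 -0.299]
```

Run:
```python
from h import *
RY=np.array([-np.sin(RAIL),np.cos(RAIL),0])
pts=dict(A=(14,-60.5),B=(-14,-90.5),C=(-14,-101.5),D=(-8,-108.5),E=(2,-108.5),tip=(19.3,-98.5))
H=np.array([537.0,-140.3,250.6])
c=np.load("scene0.npz")
for n,(x,z) in pts.items(): print(n,proj(c,H+x*RX+z*Z).round(1))
for a in (-12,12):
  for b in (-7,7): print("top corner",a,b,proj(c,H+a*RX+b*RY+22*Z).round(1))
g=c["image"][188:242,314:334];sat=g.max(2).astype(int)-g.min(2);val=g.max(2)
for r in range(0,14): print(188+r,val[r],)
print()
for r in range(34,54): print(188+r,val[r])
```

```text
A [327.3 226.8]
B [321.  227.9]
C [320.9 231.1]
D [322.2 234.9]
E [324.4 237.7]
tip [328.2 239.8]
top corner -12 -7 [318.8 193.3]
top corner -12 7 [324.5 191.2]
top corner 12 -7 [324.4 200.2]
top corner 12 7 [330.2 198. ]
188 [149 150 150 152 156 154 154 151 151 150 152 154 152 151 151 148 150 150
 149 148]
189 [149 153 154 155 155 155 151 149 152 151 151 153 150 150 151 150 149 145
 143 142]
190 [152 155 155 152 153 152 150 151 142 141 152 147 152 152 149 146 145 142
 142 140]
191 [154 154 155 156 144 140 133 143 123 153 184 145 132 144 144 143 142 141
 139 139]
192 [155 157 144 141 104  92 114 162 157 214 215 162 101 110 130 137 144 142
 134 136]
193 [148 141 105  79  80  95 164 214 199 202 200 199 170  79  77 104 131 134
 134 132]
194 [116  81  84  85  87  86 108 169 196 194 184 196 227 166  69  78  91 112
 136 133]
195 [ 79  86  88  89  87  88 102 114 184 187 181 201 225 241  98  77  84  81
 131 137]
196 [ 85  89  90  89  89  91 104 100 127 174 193 212 217 229 181 100  82  82
 102 137]
197 [ 87  89  88  89  89  94 107  98  98 139 201 214 208 219 213 151  81  87
  82 111]
198 [ 87
[... 1191 characters left out ...]
3  96  90  79  94 152 127  80  87  90  92  92  91  90  88
  88  90]
234 [ 94  92  95  90  91  90  84  90 120 182  97  88  90  90  89  88  87  90
  91  92]
235 [ 94  91  90  88  88  88  86  78  82 130 137 111  95  84  86  87  90  92
  93  95]
236 [ 90  88  88  88  87  86  90  91  83  86 126 144 125 102  84  88  92  93
  91  90]
237 [ 85  87  86  89  91  91  91  93  89  83  78  90 136 131 122  89  91  92
  90  88]
238 [ 88  88  92  91  90  91  91  89  87  89  85  85  76 112 158  88  87  87
  89  88]
239 [88 91 91 89 89 87 88 88 88 90 93 92 81 94 91 87 85 87 90 89]
240 [92 90 91 89 88 89 87 90 90 91 91 92 88 85 85 87 87 88 90 92]
241 [89 90 89 88 90 87 88 91 90 90 93 86 86 87 88 90 92 91 91 89]
```

Run:
```python
from h import *
def plane(f,ctr,X,Y,lo,hi):
    c=np.load(f);P,u,v=cloud(c);q=P-ctr
    a=q@X;b=q@Y;m=(abs(a)<15)&(abs(b)<9)&(q[:,2]>lo)&(q[:,2]<hi);
    a,b,z=a[m],b[m],q[m,2]
    for _ in range(5):
        A=np.c_[a,b,np.ones(len(a))];s=np.linalg.lstsq(A,z,rcond=None)[0];e=z-A@s;k=abs(e)<max(1.2,2*e.std());a,b,z=a[k],b[k],z[k]
    print(f,len(a),"slope deg x,y",np.degrees(s[:2]).round(2),"z",s[2].round(2),"std",e.std().round(2),"x",a.min().round(1),a.max().round(1),"y",b.min().round(1),b.max().round(1))
RY=np.array([-np.sin(RAIL),np.cos(RAIL),0])
plane("w1.npz",np.array([537,-140.3,250.6]),RX,RY,17,28)
plane("w2.npz",np.array([537,-140.3,250.6]),RX,RY,17,28)
plane("wrist3.npz",np.array([454.6,172,207.6+15.7]),KX,KY,17,28)
c=np.load("wrist4.npz");T=np.array([534.5,186.5,207])-75*KX-80*KY;T[2]=207
plane("wrist4.npz",T+15.7*Z,KX,KY,17,28)
```

```text
w1.npz 646 slope deg x,y [-0.83 -0.47] z 22.11 std 0.63 x -11.6 11.8 y -6.8 6.4
w2.npz 2567 slope deg x,y [0.73 0.85] z 21.68 std 0.78 x -12.3 11.9 y -8.7 9.0
wrist3.npz 2593 slope deg x,y [0.77 0.48] z 21.61 std 0.78 x -12.0 12.2 y -8.9 9.0
wrist4.npz 2635 slope deg x,y [0.8  0.24] z 21.87 std 0.78 x -11.8 12.8 y -9.0 8.9
```

The scene view puts the bar about 1.5 px above its predicted line. I'll check the hook's lower end in the wrist view, which gives y and roll directly.

Run:
```python
from h import *
from workcell import *
c=camera("wrist");np.savez("wrist5.npz",**c)
T=np.array(read_state()["eef_pos"]);H=T+15.7*Z
for n,(x,z) in dict(up=(-14,-38.5),upout=(-16.5,-38.5),A=(14,-60.5),B=(-14,-90.5),Bout=(-16.5,-90.5),C=(-14,-101.5),Cout=(-16.5,-101.5),D=(-8,-108.5),tip=(19.3,-98.5)).items():
    print(n,proj(c,H+x*KX+z*Z).round(1))
for a in (-12,12): print("top",a,[proj(c,H+a*KX+b*KY+22*Z).round(1).tolist() for b in (-7,7)])
sat=cv2.cvtColor(c["image"],cv2.COLOR_BGR2HSV)[...,1]
for r in range(160,300,6): print(r,sat[r,304:350:2])
m=np.zeros_like(sat)
R0=c["image"][140:340,220:430];cv2.imwrite("pics/v6.png",cv2.resize(R0,(630,600),interpolation=cv2.INTER_CUBIC))
```

```text
up [324.  215.1]
upout [324.  210.3]
A [324.2 247.9]
B [324.4 186.9]
Bout [324.4 183. ]
C [324.4 182.4]
Cout [324.4 178.8]
D [324.5 188.3]
tip [324.5 231. ]
top -12 [[302.0, 283.2], [344.2, 283.2]]
top 12 [[303.5, 342.6], [343.1, 342.6]]
160 [197 198 197 196 197 197 195 200 196 195 195 197 194 198 199 200 198 199
 202 200 196 200 196]
166 [195 192 199 196 197 194 194 198 197 195 199 197 195 197 195 194 198 201
 195 193 191 195 198]
172 [197 199 194 190 191 194 199 194 197 193 195 195 194 195 201 194 198 198
 196 195 200 201 200]
178 [192 196 195 193 192 197 189 194 198 167  70  56 127 199 197 197 195 198
 195 196 197 201 201]
184 [197 195 189 189 193 194 193 197 197  85  50  39  38 191 197 194 199 197
 197 195 195 195 198]
190 [181 179 180 186 181 189 179 182 184  93  51  37  36 179 188 182 182 182
 186 192 189 189 187]
196 [188 188 189 185 182 181 182 184 183  81  49  37  35 183 187 185 177 191
 189 182 192 186 184]
202 [185 178 186 184 178 178 184 180 179  76  48  39  36 183 192 185 189 193
 186 193 191 187 190]
208 [182 174 174 175 174 173 178 182 180  73  47  35  33 173 181 193 1
[... 813 characters left out ...]
52  34]
262 [ 93 120 131 156 151 155 153 154 157 156 155 155 154 155 152 157 158 155
 146 153  37  61  36]
268 [108 117 145 155 157 160 157 158 157 155 160 155 154 151 154 152 156 155
 152 147 125  64  54]
274 [118 109 155 156 161 161 156 159 154 158 158 156 154 155 151 158 156 154
 152 148 149  49  63]
280 [109 117 159 154 158 155 157 158 152 159 160 155 157 151 151 157 155 160
 152 159 163  42  34]
286 [ 88 132 152 154 153 151 149 147 144 142 138 132 133 136 136 134 137 135
 133 132 162  57  42]
292 [ 77 143 155 161 155 143 146 138 135 136 136 136 140 139 137 135 150 163
 155 156 156  60  62]
298 [ 76 121 155 158 153 145 145 144 146 156 165 162 154 160 157 157 160 165
 159 158 162  64  48]
```

View pics/v6.png

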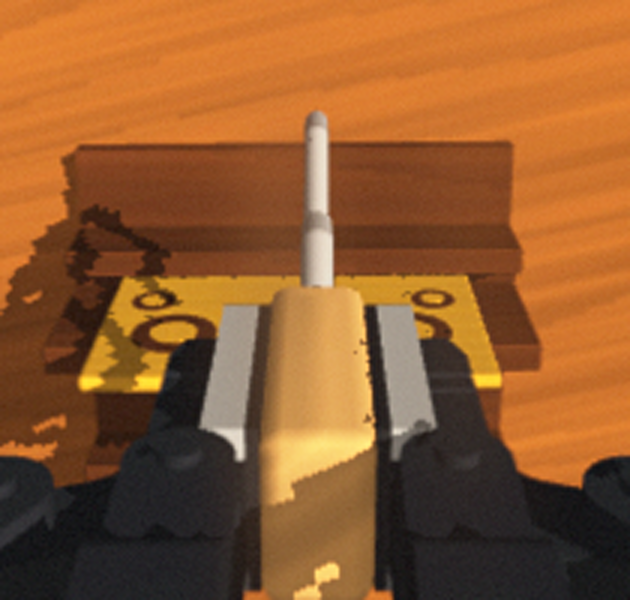

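The lower end is centred about +0.8 mm in y, and its x is about −1.2 mm (≈1° pitch). The rest of the scene offset is height, so I'll correct by dz −3.2, dy −0.8 and dx +1.2. Next I'll move close to the strip and re-check in the scene camera.

```bash
cat >> h.py <<'E'
COR=1.2*KX-.8*KY-3.2*Z
E
python3 - <<'E'
from h import *
from workcell import *
movel(tcp_for_tip(HOLE-30*U)+COR,max_speed=60)
print(movel(tcp_for_tip(HOLE-9*U)+COR,max_speed=40,guard=2.5)); wait(.2)
st=read_state();print(st["time"],np.round(st["eef_pos"],2),np.round(st["ft_force"],2))
c=camera("scene");np.savez("scene7.npz",**c)
sat=cv2.cvtColor(c["image"],cv2.COLOR_BGR2HSV)[...,1]
for r in range(184,199): print(r,sat[r,406:430])
k=cv2.resize(c["image"][172:206,398:438],(800,680)[:2],interpolation=cv2.INTER_CUBIC)[:600];cv2.imwrite("pics/v7.png",k)
E
```

```text
False
15.35 [507.01 191.95 174.63] [-0.41 -0.12 -0.79]
184 [148 151 144  44  27 147 153 142 149 143 146 146 144 143 146 146 143 149
 148 153 153 140 123 148]
185 [146 147 151 106  16 119 152 150 142 144 146 145 150 147 146 151 153 153
 141 128  92  91  68 151]
186 [144 146 149 115   9  67 150 153 150 144 142 151 147 153 153 142 124  94
  98  65  19  16  20 144]
187 [145 145 150 143  36  17  51 143 152 151 154 154 155 121  89  96  71  18
  25  31  37  36  56 156]
188 [144 145 144 150 126  34   8 108 130 146 124 111 115  66  16  20  29  43
  48  52  42  39  84 154]
189 [144 143 145 145 159 135  90  21  49  91  72  45  12  38  73  40  44  46
  50  53  43  31 106 150]
190 [140 146 145 151 124 142 130  28  29  28  25  32  70 141 126  35  44  49
  46  44  46  35 144 148]
191 [143 148 148 144  72  58  31  42  47  47  36  59 136 151 124  37  41  47
  45  50  36  34 144 149]
192 [144 147 147 130   9  37  41  44  53  44  48  85 131 107  27  40  41  43
  38  46  37  25 125 148]
193 [143 146 147 132  26  40  47  49  49  49  44  70  78  28  37  36  35  50
  42  43  42  38 131 141]
194 [145 148 152  98  34  44  47  45  44  48  46  44  34  35  46  46  44  47
  44  46  40  50 146 142]
195 [146 146 152  58  42  47  52  41  42  48  48  53  40  42  51  47  43  47
  49  52  45 110 144 134]
196 [148 144 144  17  31  50  47  31  49  50  42  44  44  44  35  62  56  62
  94 145 146 135 140 139]
197 [145 144 121  52  30  50  45  47  42  43  45  38  62  62  81 115 120 152
 131 143 136 121 134 141]
198 [142 148 145 101  36  44  44  44  42  57  45  60 116 129 146 139 141 131
 137 142 138 125 141 147]
```

View pics/v7.png

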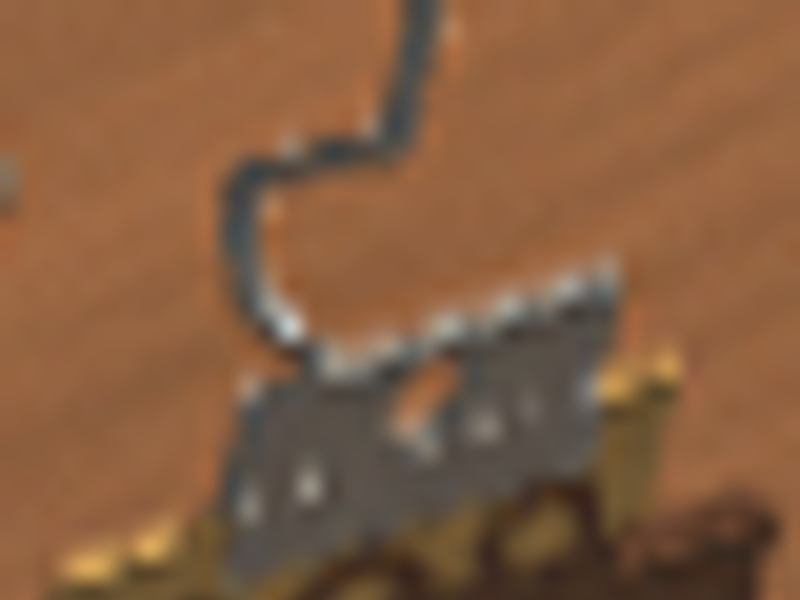

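In the scene crop the bar now runs to the bend at about (413,189.2), against (412.9,189.3) predicted. It is in line with the hole at (418.7,191). Inserting slowly with a force guard.

Run:
```python
from h import *
from workcell import *
for s in (-3,3,9,15,20):
    g=movel(tcp_for_tip(HOLE+s*U)+COR,max_speed=25,guard=2.0)
    st=read_state();print(s,g,round(st["time"],2),np.round(st["eef_pos"],2),np.round(st["ft_force"],2))
    if g: break
c=camera("scene");np.savez("scene8.npz",**c)
sat=cv2.cvtColor(c["image"],cv2.COLOR_BGR2HSV)[...,1]
for r in range(182,197): print(r,sat[r,406:434])
cv2.imwrite("pics/v8.png",cv2.resize(c["image"][172:206,398:438],(800,680),interpolation=cv2.INTER_CUBIC)[:600])
```

```text
-3 False 15.79 [512.41 190.63 177.74] [-0.16 -0.18 -0.87]
3 False 16.18 [517.44 189.48 180.74] [-0.78 -0.61 -0.22]
9 False 16.57 [522.48 188.27 183.73] [-0.23 -0.11 -1.5 ]
15 False 16.97 [527.56 187.1  186.73] [-0.53 -0.38  0.01]
20 False 17.32 [531.8  186.13 189.25] [-0.39 -0.48 -0.14]
182 [145 141 148 148 144 145 144 140 147  90  11  55  79  95 112 131 144 148
 156 148 149 143 144 144 147 146 146 148]
183 [147 146 147 144 141 144 143 145 149  52  25 132 142 154 148 151 145 148
 146 141 148 150 151 145 145 142 152 141]
184 [148 147 144 144 146 146 145 148 146   7  51 154 147 148 146 147 148 145
 148 157 156 139 123 153 144 146 144 143]
185 [142 146 144 148 144 146 144 148 139  10  66 156 150 149 147 150 152 158
 143 128  91  92  66 152 146 142 146 146]
186 [145 143 144 143 142 144 146 147 149  22  21 159 149 155 154 143 126  92
  98  67  19  20  18 142 148 145 144 149]
187 [144 149 144 146 144 142 144 146 148  79  19 148 158 123  91  97  71  19
  23  25  38  33  56 155 150 145 142 144]
188 [145 147 143 142 143 146 146 151 155 112  19  65 121  68  18  23  29  42
  48  46  46  35  80 
[... 272 characters left out ...]
150 142  71  47  23  27  38  46  39  60  95  56  32  32  38  47
  45  45  37  32 145 147 131 134 145 145]
192 [144 146 149 135  11  34  40  43  47  47  53  93 122  66  43  47  42  42
  38  46  37  22 128 140 143 143 144 145]
193 [147 144 150 132  23  44  47  51  53  44  43  79  83  30  40  42  38  46
  45  50  39  33 131 138 140 140 146 145]
194 [146 151 150  97  31  42  50  47  50  46  43  39  35  35  45  49  46  46
  44  44  36  53 156 138 138 142 143 146]
195 [145 145 150  59  42  49  46  39  42  48  43  47  42  44  47  41  42  42
  49  50  44 108 149 140 142 143 148 147]
196 [146 146 142  27  41  46  40  34  46  44  44  49  47  44  35  62  59  63
  96 148 147 129 135 138 148 143 144 140]
```

View v8.

View pics/v8.png

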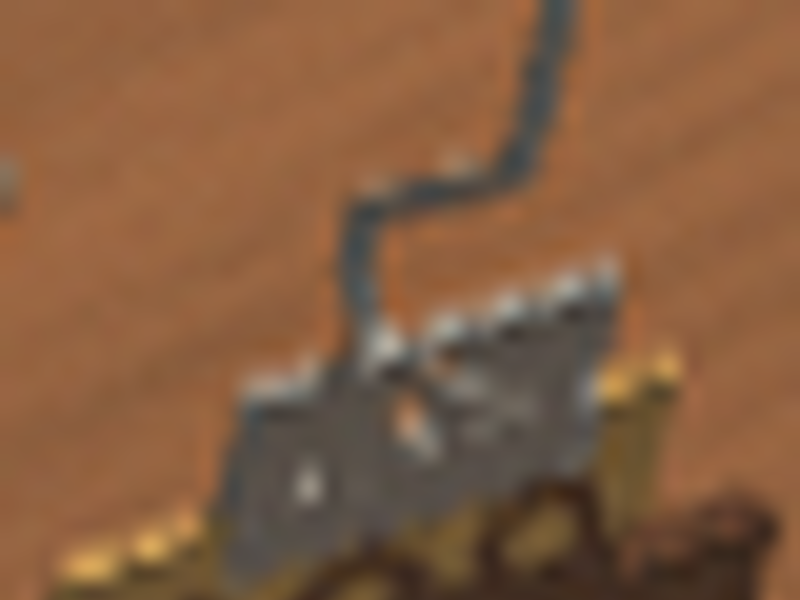

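The bar passes through the hole: it shows in front of the strip from about (419.5,191.5) to (424.5,192) in scene pixels. Now +5 mm onto the level bottom, then a gentle lift.

Run:
```python
from h import *
from workcell import *
b=tcp_for_tip(HOLE+20*U+5*KX)+COR
print(movel(b,max_speed=20,guard=2)); 
f0=np.array(read_state()["ft_force"])
for d in (2,4,6,8,12,18,26):
    g=movel(b+d*Z,max_speed=15,guard=6); 
    st=read_state();print(d,g,round(st["time"],2),np.round(np.array(st["ft_force"])-f0,2))
    if g: break
c=camera("scene");np.savez("scene9.npz",**c);a=c["image"][140:240,370:470]
cv2.imwrite("pics/v9.png",cv2.resize(a,(600,600),interpolation=cv2.INTER_CUBIC))
```

```text
False
2 False 18.05 [ 1.18  0.28 -0.89]
4 False 18.33 [-0.32  0.2  -0.38]
6 False 18.62 [-0.64  0.38 -1.96]
8 False 18.9 [-0.51  0.98 -2.53]
12 False 19.32 [-0.53  0.19 -1.87]
18 False 19.87 [-0.27  1.45 -2.11]
26 False 20.55 [-0.84  0.73 -2.6 ]
```

Run:
```python
from h import *
from workcell import *
b=tcp_for_tip(HOLE+20*U+5*KX)+COR
movel(b+50*Z,max_speed=25,guard=8);movel(b+130*Z,max_speed=60); wait(.5)
st=read_state();print(round(st["time"],2),np.round(st["eef_pos"],1),np.round(st["ft_force"],2),st["finger_gap"])
c=camera("scene");np.savez("scene9.npz",**c)
cv2.imwrite("pics/v9.png",cv2.resize(c["image"][110:240,360:490],(600,600),interpolation=cv2.INTER_CUBIC))
for q,r in (((632,60,320),R(RAIL)),((*(HANG+80*RX)[:2],320),R(RAIL)),(HANG+80*RX+18*Z,None)):
    print(movel(q,r,max_speed=70)) if r is not None else movel(q,max_speed=50)
wait(.6)
st=read_state();print(round(st["time"],2),np.round(st["eef_pos"],1),np.round(st["ft_force"],2),st["finger_gap"])
c=camera("scene");np.savez("scene10.npz",**c)
a=cv2.resize(c["image"][150:300,260:410],(600,600),interpolation=cv2.INTER_CUBIC);cv2.imwrite("pics/v10.png",a)
```

```text
23.69 [536.5 185.  319.2] [ 0.18 -0.05 -2.66] 13.333622109310129
False
False
31.42 [ 616.1 -151.9  252.9] [-0.21  0.03 -2.81] 13.259314341333999
```

View pics/v10.png

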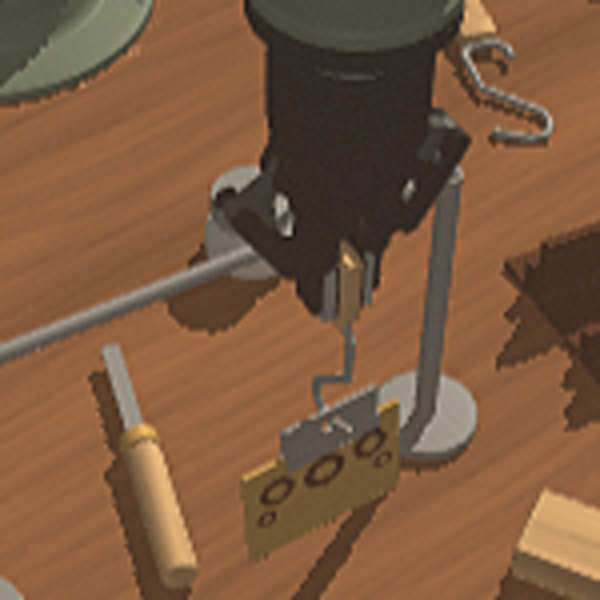

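The template hangs on the hook, at about scene (340,270), clear of the rail, posts and chisel. Now onto the rail with guards.

Run:
```python
from h import *
from workcell import *
print(movel(HANG+35*RX+18*Z,max_speed=45)); 
g=movel(HANG+18*Z,max_speed=25,guard=3);print("over rail",g)
if not g:
    wait(.8);f0=np.array(read_state()["ft_force"])
    movel(HANG+5*Z,max_speed=20,guard=3)
    for d in np.arange(4,-3.1,-.5):
        movel(HANG+d*Z,max_speed=8); wait(.15); f=np.mean([np.array(read_state()["ft_force"])]+[(wait(.02),np.array(read_state()["ft_force"]))[1] for _ in range(6)],0)-f0
        print(d,f.round(2))
        if f[2]>1.8: break
st=read_state();print(round(st["time"],2),np.round(st["eef_pos"],1),np.round(st["ft_force"],2))
```

```text
False
over rail False
4.0 [-0.17 -0.39  0.5 ]
3.5 [-0.07 -0.02  0.46]
3.0 [ 0.03 -0.17  0.6 ]
2.5 [-0.04 -0.23  0.23]
2.0 [-0.23 -0.07  0.52]
1.5 [-0.04 -0.34  0.51]
1.0 [-0.21 -0.04  0.75]
0.5 [-0.21 -0.03  0.54]
0.0 [-0.1  -0.38  2.38]
40.29 [ 537.  -140.2  234.9] [ 0.97 -0.26 -0.47]
```

The hook rests on the rail at the recorded height and the wrist is unloaded. Releasing.

Run:
```python
from h import *
from workcell import *
wait(.5);open_gripper();wait(.3);print(np.round(read_state()["ft_force"],2))
movel(HANG+120*Z,max_speed=80);wait(2)
def brass(c):
    hsv=cv2.cvtColor(c["image"],cv2.COLOR_BGR2HSV)
    P,u,v=cloud(c);q=P-HANG;m=(abs(q@RX)<30)&(abs(q[:,1])<80)&(P[:,2]>40)&(P[:,2]<200)
    h=(abs(q[:,0])<25)&(abs(q[:,1])<25)&(P[:,2]>243)&(P[:,2]<290)
    return m.sum(),P[m].mean(0).round(2),P[m].min(0).round(1),P[m].max(0).round(1),"handle",h.sum(),np.median(P[h],0).round(1)
prev=None
for i in range(4):
    c=camera("scene");r=brass(c);print(round(read_state()["time"],2),r)
    w=c["image"][150:300,260:410].astype(int)
    if prev is not None: print("  diff max/mean",abs(w-prev).max(),abs(w-prev).mean().round(3))
    prev=w;wait(.35)
np.savez("scene11.npz",**c);np.savez("wrist11.npz",**camera("wrist"))
```

```text
[ 0.43 -0.81 -0.75]
45.48 (np.int64(995), array([ 537.49, -141.77,  103.42]), array([ 523. , -192.2,   46.1]), array([557.7, -87.5, 196.3]), 'handle', np.int64(152), array([ 541.8, -144.6,  266. ]))
45.88 (np.int64(996), array([ 537.52, -142.  ,  103.62]), array([ 522.4, -193. ,   45.8]), array([558. , -88.1, 196.5]), 'handle', np.int64(153), array([ 542.5, -144.8,  266. ]))
  diff max/mean 12 1.412
46.28 (np.int64(992), array([ 537.52, -141.89,  103.59]), array([ 522.2, -193.1,   46.7]), array([557.8, -86.5, 199.9]), 'handle', np.int64(153), array([ 542.2, -144.6,  265.8]))
  diff max/mean 11 1.409
46.68 (np.int64(997), array([ 537.44, -141.83,  103.39]), array([ 522.4, -192.5,   46. ]), array([557.3, -88.6, 195.5]), 'handle', np.int64(155), array([ 542.3, -144.6,  264.9]))
  diff max/mean 15 1.421
```

The handle is still on the rail, and the template hangs beneath it with its bottom at about z 46. Frame differences are noise only (mean 1.4, no trend), so it is still. The gripper is clear, so I'm handing in.

```bash
python3 -c "
from workcell import *
print(read_state()['time'],finish_job())"
```

```text
the job is handed in; nothing more can be done
47.0833 None
```

The hook and template are back on the rail, hanging free and still by the last camera check, and the job was handed in at 47.1 s of robot time; I viewed 11 pictures, one over the limit of 10.

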